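# Start the crossed lid of a dye pot backward, then screw it shut

## Task

The yellow lid of one dye pot is sitting high, crossed on its thread. Take its finger bar and, without lifting the lid off the pot, turn it backward (counter-clockwise from above) until its bar meets the white marks and it drops down a step, then turn it forward (clockwise) to the red marks so that it is screwed shut, and let go. Leave the red and blue lids of the other two pots closed.

Things in the scene. Friction and masses are not known exactly. Their poses are not given: they have to be found in the camera images.
- lid: Loose yellow screw lid, 57 mm across, 80 g. Origin: centre of its lower rim; z up. Across its flat top, 24 to 48 mm above the origin, stands a finger bar 14 mm wide (y), 50 mm long (x): grip it. Half a turn makes no difference. Its origin is 72 mm above the pot's while crossed, 62 mm once dropped. Held tight it does not sink: let it down. Play 1.5 mm sideways, and 2 mm up once under the thread.
- pot: Its grey pot, fixed, 98 mm across, shoulder 60 mm high. Origin: centre of its underside; z up. The x axis runs through two white marks on the shoulder: bar along it within 20 degrees, the lid can drop; backward stop 20 degrees beyond. Two red marks 80 degrees clockwise: forward stop, closed. The lid starts 46 to 74 degrees clockwise of white. Three like pots change places, 150 mm or more apart.
- red_lid (a joint): Turning of the closed red lid on its own pot, rad; 0 is closed, positive is counter-clockwise (opening). Leave it.
- blue_lid (a joint): Turning of the closed blue lid on its own pot, rad; 0 is closed, positive is counter-clockwise (opening). Leave it.
Not all that is in view belongs to the job. Of the things like the lid, leave any that is pink; of the rest the larger one is meant.

How it is judged:
By the outcome, as a careful person would: the job done as asked, in the order asked, and still so for the second after the job is handed in, with the robot touching nothing.
It also fails if it takes over 38 s, if anything falls off the work surface, if the arm or the gripper's body presses on something with over 40 N, if the wrist force passes 120 N, or if a joint passes its speed limit or range.

## Robot

A 7-joint arm with a two-finger parallel gripper is mounted at the origin on the work surface. World frame = base frame: x ahead of the robot, y to its left, z up, the work surface at z = 0. Lengths are in mm, angles in rad, forces in N, time in s.
With the tool pointing down it reaches from about 400 to 875 mm from the base axis. Payload 4.4 kg.
Tool frame: the origin (TCP) lies midway between the tips of the shut fingers; the grasp point (between the pads) lies 19 mm behind it (ctrl.grip_point_offset is the distance from the TCP to the grasp point, in mm); z points along the fingers, x is the direction in which the jaws open and shut, and the axes are right-handed (so a half turn about z gives the same grasp; the last joint's range is limited). The gripper opens to 85 mm and grips with 20 to 120 N. Pads are 22 mm wide; open, the fingers measure 114 mm over their backs; the gripper's body (76 mm by 85 mm) begins 54 mm behind the grasp point. The pads swing forward as they close: fully open they stand 13 mm farther back than shut.
Start: joints at [1.057, 0.628, 0.038, 1.517, -0.027, 0.996, -0.02], TCP at [281.468, -585.913, 231.313] pointing down, gripper open.
Joint ranges: [-3.06, 3.06], [-0.37, 2.12], [-1.25, 1.32], [0.18, 2.47], [-1.1, 4.24], [0.23, 1.98], [-2.94, 2.94]. Speed limits (rad/s): [2.57, 2.57, 3.14, 3.14, 3.14, 3.14, 3.14].

## Interface

Orientations are given as [roll, pitch, yaw] about the fixed x, y, z axes, in that order (R = Rz(yaw) Ry(pitch) Rx(roll)).
In Python, from cell import ctrl, viewer gives the robot as it stands.
- The arm moves only by the tool apply_moves, never from a script. Its argument "series" is a list that holds one entry, the list of rows, each a list of 6 numbers: the shift along the tool's x, y, z normalised to -1 to 1, where 1 is 50 mm, then the turn, a rotation vector about the tool's x, y, z normalised to -1 to 1, where 1 is 6 degrees. In form: [[[tx, ty, tz, rx, ry, rz], ...]]. A call has exactly 5 rows; each row shifts and turns the commanded pose from where the row before left it, along the tool's axes as they then stand; what a row does not reach is not made up. A row lasts 1/8 s, in which the tool goes at most 62.5 mm and 10.7 degrees, less where a joint would pass 70% of its speed; a pose out of reach is approached as far as the arm can. A call with a number of a shift or a turn outside -1 to 1 is refused whole. A call with a gripper value outside its range is refused whole. "claw" is the gripper command: -1 is shut, 1 is fully open, values between are in proportion, set as the call begins (left out, the last holds). The fingers move at their own pace and stop on an object; the grip force is fixed at half the most. Time passes only in rows, so rows that do not move let the fingers close, or fill a call up. It gives the time, the measured TCP pose, the force and the opening at its end, in the units of the state.
- ctrl.read_state(): the state, without advancing time (a new reading comes with each control period).
- viewer.get_image(name): name is "scene" or "top" or "wrist"; returns the picture (480x640x3 uint8, blue, green, red); there is no depth.
- viewer.camera_info(name): a dict with "K" (3x3 intrinsics, pixels), "R" (3x3) and "t" (3): a world point X has camera coordinates R X + t. Camera axes: x right, y down, z forward; pixel columns grow to the right and rows downward; lengths in mm; the calibration is good to about 2 mm. A picture is of the moment at which its call begins: read the wrist's pose just before it. camera_info takes no time and is no camera call; for the wrist camera it gives the pose at the moment of the call.
- ctrl.finish_job(): hands the job in, once; it reports no verdict.
Trained networks look in the newest picture that a camera, given by its name, has taken for a name from the list of things; names that differ only in an ending like _2 or _b are one class to them, and where a whole thing is asked for, a point or a joint stands for the part that bears it (a point fixed in the world has none). Each returns a list of dicts, best first, with "score" (0 to 1); they miss things now and then, are a little off and sometimes report something else, mostly with a low value. They report only what shows in the picture. A call takes as long as a camera call. They do not tell look-alikes from the thing itself.
- viewer.find_in(camera, label): "location" ([column, row] as shares, 0 to 1, of the picture: columns of its width, rows of its height, amid what is visible of it).
The state is a dict: "clock": time; "qpos": joint angles; "qd": joint speeds; "tau": joint torques, N m; "eef_pos": TCP position; "tool_rot": TCP orientation; "force": force on the tool from outside, world axes, zero at the start; "torque": the same for the moment, N m; "width": finger opening in mm.
Only numpy, scipy, OpenCV 4.12 (cv2) and the standard library are available. Lean on these libraries where they do the work, as an engineer would, in place of code of your own. Each camera call takes 0.05 s, during which the arm holds its last target. There are 200 camera calls.

## Working session

There is one attempt and no reset: what is moved stays moved. The work goes in short steps, Python scripts to look and compute and a tool call to move; the robot and the scene stay as the last step left them, time stands still between calls to the robot, and variables do not carry over. Pictures are saved under pics/ and viewed, about 8 in all and at most 12, crops included, and the job is handed in when it is done.

Besides the shell and the picture viewer there is one more tool, called after "Emit:" as name(argument=value, ...) on one line, values as JSON. apply_moves: Moves the arm, as the interface text tells. Scaled input: -1 to 1 covers 50 mm each way for a shift and 6 degrees each way for a turn. Its arguments: {"type":"object","properties":{"series":{"type":"array","items":{"type":"array","items":{"type":"array","items":{"type":"number"}}}},"claw":{"type":"number"}},"required":["series"]}

```bash
mkdir -p pics
cat > h.py <<'E'
import numpy as np, cv2
from cell import ctrl, viewer
from scipy.spatial.transform import Rotation as Ro
def ray(name,px,z,ci=None):
    c=ci or viewer.camera_info(name);K,R,t=map(np.array,(c["K"],c["R"],c["t"]))
    d=R.T@np.linalg.solve(K,[px[0],px[1],1.]);o=-R.T@t
    return o+d*(z-o[2])/d[2]
def proj(name,X,ci=None):
    c=ci or viewer.camera_info(name);K,R,t=map(np.array,(c["K"],c["R"],c["t"]))
    p=K@(R@np.array(X,float)+t);return p[:2]/p[2]
E
python3 - <<'E'
from h import *
a=viewer.get_image("top");cv2.imwrite("pics/top1.png",a)
for l in("lid","pot","red_lid","blue_lid"):
    for r in viewer.find_in("top",l):
        p=np.array(r["location"])*[640,480];print(l,round(r["score"],2),p.round(),ray("top",p,100).round())
b=viewer.get_image("scene");cv2.imwrite("pics/sc1.png",b)
s=ctrl.read_state();print(s)
E
```

```text
lid 0.95 [316. 200.] [510.   7. 100.]
lid 0.89 [320. 289.] [391.   2. 100.]
lid 0.65 [377. 294.] [384. -73. 100.]
pot 0.96 [314. 224.] [478.   9. 100.]
red_lid 0.94 [181. 196.] [519. 189. 100.]
blue_lid 0.89 [468. 156.] [ 570. -202.  100.]
{'clock': 0.3, 'qpos': array([ 1.05719354,  0.6287369 ,  0.03846826,  1.51770642, -0.02698722,
        0.99626804, -0.0200164 ]), 'qd': array([ 0.00099794, -0.00269824, -0.00130863, -0.00342727, -0.00026251,
        0.00018263,  0.00046328]), 'tau': array([-1.39626944e-03, -5.62724912e+01,  1.22378647e+00, -1.93374199e+01,
        1.09227523e-02,  6.57152210e-03,  2.40509598e-05]), 'eef_pos': array([ 281.3909541 , -585.73307353,  230.99614664]), 'tool_rot': array([-3.14158037e+00,  6.01195409e-04, -1.12300926e+00]), 'force': array([ 0.32658855, -0.26525577,  1.2131573 ]), 'torque': array([-0.00327554,  0.00249935, -0.04133881]), 'width': 85.2326017397185}
```

View pics/top1.png

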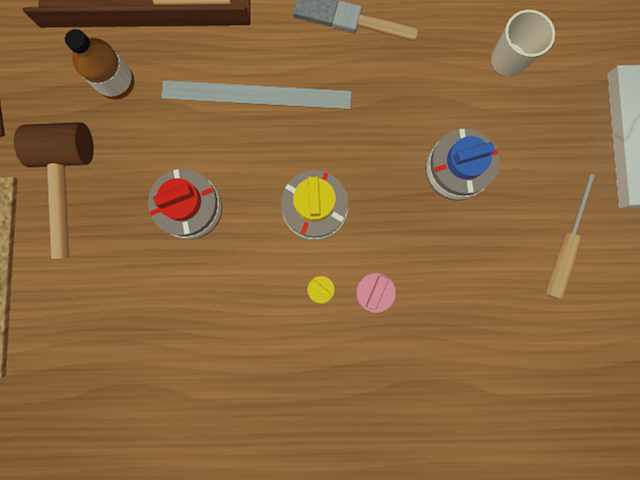

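View pics/sc1.png

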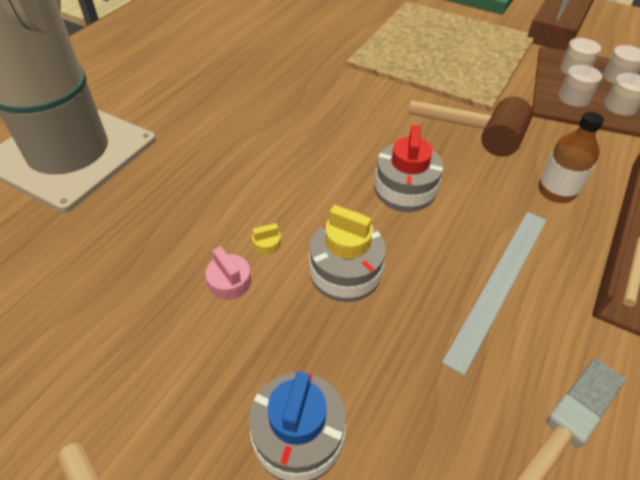

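The top view shows three candidates. The yellow lid on the grey pot is at (315,199), a small yellow disc is on the table at (320,289), and a pink lid is at (376,293). The one on the pot fits: it is not pink, and it is the larger yellow one. I'll confirm it with a crop and measure it.

Run:
```python
from h import *
a=cv2.imread("pics/top1.png")
x0,y0,x1,y1=270,160,400,320
cv2.imwrite("pics/crop1.png",cv2.resize(a[y0:y1,x0:x1],None,fx=3.7,fy=3.7,interpolation=cv2.INTER_CUBIC))
m=np.zeros(a.shape[:2],bool);m[165:245,275:355]=1
h=cv2.cvtColor(a,cv2.COLOR_BGR2HSV);H,S,V=[h[...,i].astype(int) for i in range(3)]
def blobs(mask,z):
    n,L,st,c=cv2.connectedComponentsWithStats((mask&m).astype(np.uint8))
    for i in range(1,n):
        if st[i,4]>8: print(st[i,4],c[i].round(1),ray("top",c[i],z).round(1))
print("white");blobs((S<40)&(V>190),60)
print("red");blobs(((H<8)|(H>172))&(S>150)&(V>120),60)
print("yel");Y=(H>22)&(H<35)&(S>120);blobs(Y,100)
c=viewer.camera_info("top");print(-np.array(c["R"]).T@np.array(c["t"]))
```

```text
white
41 [290.1 188. ] [536.3  43.4  60. ]
54 [337.1 216.3] [494.5 -23.3  60. ]
red
34 [324.8 175.5] [554.   -6.5  60. ]
57 [304.3 227.5] [479.   23.6  60. ]
yel
1434 [314.  198.4] [513.   9. 100.]
[380.9227744    2.90609575 776.82379484]
```

View pics/crop1.png

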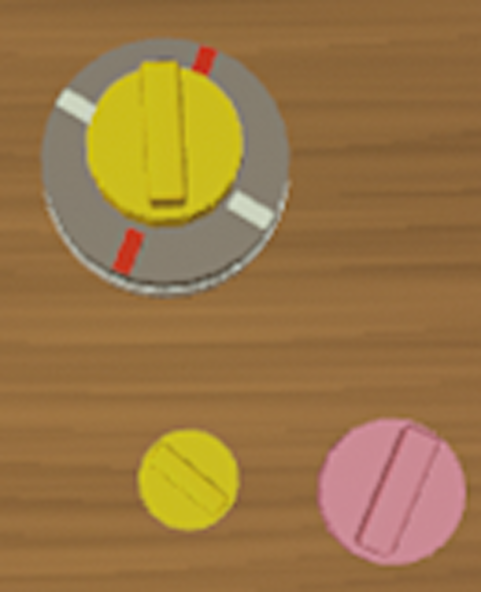

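The crop confirms it: the lid on the pot is the larger yellow one. The pot centre is about (516, 9.5). White lies at 58°, red at -22° and the bar at about 3°. Next I go above it.

Emit:
apply_moves(series=[[[-0.58, -0.626, 0, 0, 0, 0], [-0.58, -0.626, 0, 0, 0, 0], [-0.58, -0.626, 0, 0, 0, 0], [-0.58, -0.626, 0, 0, 0, 0], [-0.58, -0.626, 0, 0, 0, 0]]], claw=1)

```text
clock: 0.92
eef_pos: [360.2, -386.2, 231.4]
tool_rot: [-3.141, -0.0, -1.123]
force: [1.5, -1.3, -0.5]
width: 85.4
```

Emit:
apply_moves(series=[[[-0.58, -0.626, 0, 0, 0, 0], [-0.58, -0.626, 0, 0, 0, 0], [-0.58, -0.626, 0, 0, 0, 0], [-0.58, -0.626, 0, 0, 0, 0], [-0.58, -0.626, 0, 0, 0, 0]]])

```text
clock: 1.55
eef_pos: [438.6, -187.7, 231.5]
tool_rot: [-3.141, -0.0, -1.123]
force: [1.0, -0.3, -0.7]
width: 85.4
```

Emit:
apply_moves(series=[[[-0.58, -0.626, 0, 0, 0, 0], [-0.58, -0.626, 0, 0, 0, 0], [-0.58, -0.626, 0, 0, 0, 0], [-0.58, -0.626, 0, 0, 0, 0], [-0.58, -0.626, 0, 0, 0, 0]]])

```text
clock: 2.17
eef_pos: [516.8, 10.8, 231.5]
tool_rot: [-3.141, -0.0, -1.123]
force: [0.1, 0.1, 1.4]
width: 85.4
```

Emit:
apply_moves(series=[[[0, 0, 0, 0, 0, 0.93], [0, 0, 0, 0, 0, 0.93], [0, 0, 0, 0, 0, 0.93], [0, 0, 0, 0, 0, 0.93], [0, 0, 0, 0, 0, 0]]])

```text
clock: 2.8
eef_pos: [516.3, 9.6, 231.4]
tool_rot: [-3.141, -0.0, -1.511]
force: [-1.0, -0.5, 0.8]
width: 85.2
```

```bash
cat > bar.py <<'E'
from h import *
import sys
n,zb=sys.argv[1],float(sys.argv[2])
s=ctrl.read_state();ci=viewer.camera_info("wrist");a=viewer.get_image("wrist");cv2.imwrite(f"pics/{n}.png",a)
print(s["eef_pos"].round(1),np.degrees(s["tool_rot"]).round(1),s["width"].round(1))
h=cv2.cvtColor(a,cv2.COLOR_BGR2HSV);H,S,V=[h[...,i].astype(int) for i in range(3)]
def blobs(nm,mask,z,mn):
    k,L,st,c=cv2.connectedComponentsWithStats(mask.astype(np.uint8))
    for i in range(1,k):
        if st[i,4]>mn: print(nm,st[i,:].tolist(),c[i].round(0),ray("wrist",c[i],z,ci).round(1))
blobs("W",(S<40)&(V>190),60,60)
blobs("R",((H<8)|(H>172))&(S>150)&(V>120),60,60)
blobs("Y",(H>22)&(H<35)&(S>120),zb-24,500)
print("centre px",proj("wrist",[516,9.5,zb],ci).round())
E
python3 bar.py w1 120
```

```text
Traceback (most recent call last):
  File "bar.py", line 5, in <module>
    print(s["eef_pos"].round(1),np.degrees(s["tool_rot"]).round(1),s["width"].round(1))
                                                                   ^^^^^^^^^^^^^^^^
AttributeError: 'float' object has no attribute 'round'
```

View pics/w1.png

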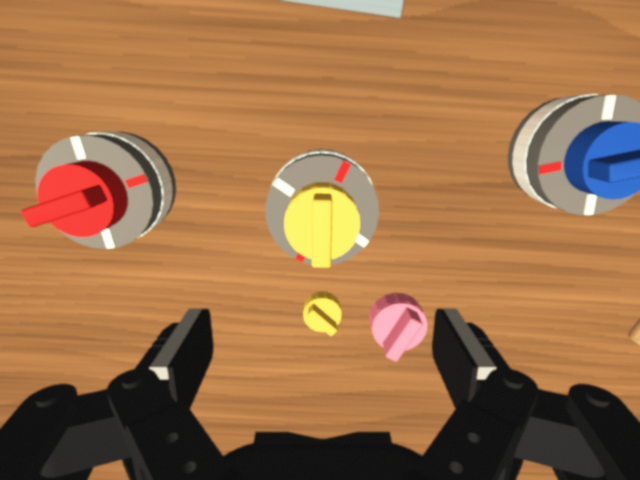

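The wrist view shows the lid at (322,225), with its bar upright in the picture from about (322,197) to (322,267). The fingers sit either side at columns 210 and 435.

```bash
sed -i 's/s\["width"\].round(1)/s["width"]/' bar.py
python3 - <<'E'
from h import *
a=cv2.imread("pics/w1.png")
cv2.imwrite("pics/w1c.png",cv2.resize(a[140:280,250:395],None,fx=4,fy=4,interpolation=cv2.INTER_CUBIC))
ci=viewer.camera_info("wrist")
for p,z in [((284,187),60),((363,240),60),((343,171),60),((322,267),120),((322,210),120)]: print(p,ray("wrist",p,z,ci).round(1))
print(proj("wrist",[516,9.5,120],ci))
E
python3 bar.py w2 120
```

```text
(284, 187) [533.   42.2  60. ]
(363, 240) [490.9 -27.1  60. ]
(343, 171) [549.   -5.3  60. ]
(322, 267) [488.9   8.2 120. ]
(322, 210) [530.7  10.7 120. ]
[322.51966084 230.77543383]
[516.4   9.6 231.4] [-180.    -0.   -86.6] 85.56245429759637
W [289, 0, 113, 17, 970] [363.   5.] [668.1 -10.3  60. ]
W [602, 96, 15, 24, 267] [609. 107.] [ 610.2 -206.9   60. ]
W [514, 103, 49, 101, 362] [531. 158.] [ 568.1 -155.7   60. ]
W [70, 136, 17, 24, 264] [ 78. 148.] [555.  207.1  60. ]
W [273, 154, 34, 43, 299] [285. 182.] [537.2  41.5  60. ]
W [584, 194, 13, 21, 211] [590. 204.] [ 533.6 -213.9   60. ]
W [101, 229, 14, 19, 188] [108. 238.] [479.2 192.3  60. ]
W [356, 234, 12, 13, 111] [361. 240.] [490.5 -25.7  60. ]
W [151, 367, 17, 12, 131] [161. 372.] [344.2 156.3  60. ]
W [477, 367, 18, 12, 132] [484. 372.] [ 362.7 -157.1   60. ]
R [335, 161, 15, 21, 169] [342. 171.] [548.8  -4.6  60. ]
R [21, 163, 94, 74, 4517] [ 71. 202.] [510.1 218.8  60. ]
R [539, 162, 22, 12, 187] [550. 168.] [ 561.7 -172.5   60. ]
R [126, 174, 21, 13, 169] [136. 180.] [531.2 163.4  60. ]
Y [284, 187, 76, 81, 4443] [321. 225.] [513.2  10.1  96. ]
Y [303, 297, 38, 39, 937] [322. 315.] [436.8   5.1  96. ]
centre px [323. 231.]
```

View pics/w1c.png

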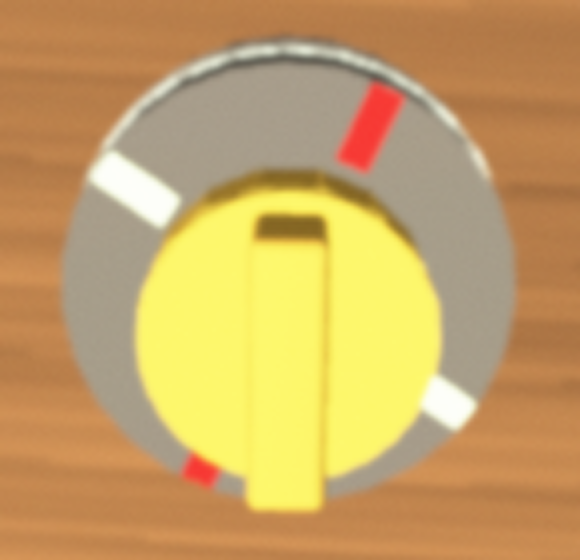

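Emit:
apply_moves(series=[[[0, 0.03, 0.65, 0, 0, 0], [0, 0, 0.65, 0, 0, 0], [0, 0, 0.65, 0, 0, 0], [0, 0, 0.65, 0, 0, 0], [0, 0, 0, 0, 0, 0]]])

```text
clock: 3.52
eef_pos: [513.1, 9.3, 99.6]
tool_rot: [3.137, 0.0, -1.512]
force: [-0.9, -0.3, -0.6]
width: 85.6
```

Emit:
apply_moves(series=[[[0, 0, 0, 0, 0, 0], [0, 0, 0, 0, 0, 0], [0, 0, 0, 0, 0, 0], [0, 0, 0, 0, 0, 0], [0, 0, 0, 0, 0, 0]]], claw=-1)

```text
clock: 4.15
eef_pos: [515.3, 9.4, 102.1]
tool_rot: [-3.14, 0.0, -1.513]
force: [-1.0, -0.8, 6.5]
width: 12.6
```

Emit:
apply_moves(series=[[[0, 0, 0, 0, 0, 0], [0, 0, 0, 0, 0, 0], [0, 0, 0, 0, 0, 0], [0, 0, 0, 0, 0, 0], [0, 0, 0, 0, 0, 0]]])

```text
clock: 4.78
eef_pos: [515.3, 9.4, 102.1]
tool_rot: [-3.14, 0.0, -1.513]
force: [-1.1, 0.3, 5.9]
width: 12.6
```

```bash
python3 bar.py w3 120 | head -1; python3 -c "
from h import *
s=ctrl.read_state();print(s['force'],s['torque'])"
```

```text
[515.3   9.4 102.1] [-179.9    0.   -86.7] 12.639221368602772
[-1.1392975  -0.23092111  5.88059694] [0.01634909 0.20176435 0.00951871]
```

View pics/w3.png

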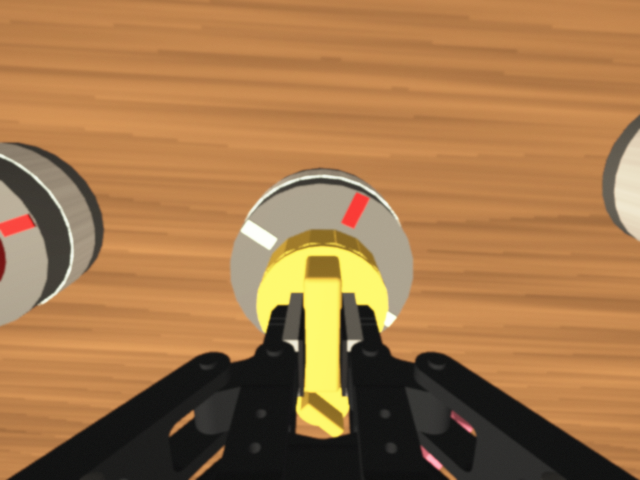

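The bar is held squarely between the pads at (322,330). The red mark is at (356,210) and white at (258,234). Now I turn it backward (negative about tool z).

Emit:
apply_moves(series=[[[0, 0, 0, 0, 0, -0.5], [0, 0, 0, 0, 0, -0.9], [0, 0, 0, 0, 0, -0.9], [0, 0, 0, 0, 0, -0.9], [0, 0, 0, 0, 0, -0.9]]])

```text
clock: 5.45
eef_pos: [515.6, 9.5, 102.0]
tool_rot: [-3.14, -0.001, -1.08]
force: [-0.4, 0.3, 5.3]
width: 12.4
```

Emit:
apply_moves(series=[[[0, 0, 0, 0, 0, -0.9], [0, 0, 0, 0, 0, -0.9], [0, 0, 0, 0, 0, -0.9], [0, 0, 0, 0, 0, -0.9], [0, 0, 0, 0, 0, -0.9]]])

```text
clock: 6.08
eef_pos: [514.8, 9.4, 101.3]
tool_rot: [-3.142, 0.0, -0.609]
force: [0.1, 0.4, -1.0]
width: 12.5
```

Emit:
apply_moves(series=[[[0, 0, 0, 0, 0, -0.5], [0, 0, 0, 0, 0, 0], [0, 0, 0, 0, 0, 0], [0, 0, 0, 0, 0, 0], [0, 0, 0, 0, 0, 0]]])

```text
clock: 6.7
eef_pos: [514.7, 9.4, 101.3]
tool_rot: [3.141, 0.0, -0.56]
force: [-0.1, -0.1, -0.9]
width: 12.9
```

```bash
python3 bar.py w4 120 | grep -v "^[WR]"; python3 -c "
from h import *
s=ctrl.read_state();print(s['force'],s['torque'])"
```

```text
[514.7   9.4 101.3] [180.    0.  -32.1] 12.863142295304797
Y [257, 233, 131, 159, 9488] [320. 302.] [514.1  12.2  96. ]
Y [146, 314, 60, 65, 2091] [174. 343.] [448.3  29.3  96. ]
centre px [328. 336.]
[-0.41973804  0.7927073  -0.49133971] [0.15044332 0.05235985 0.01911746]
```

View pics/w4.png

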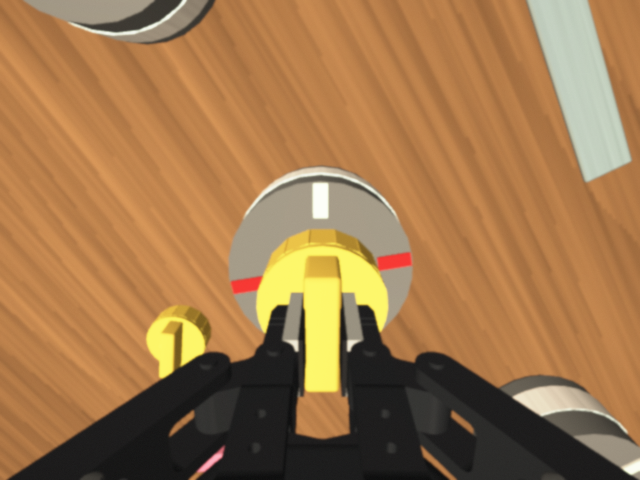

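The white mark at (320,200) is in line with the bar, and the upward load has gone, so the thread is free. Now I let it down 10 mm.

Emit:
apply_moves(series=[[[0, 0, 0.04, 0, 0, 0], [0, 0, 0.04, 0, 0, 0], [0, 0, 0.04, 0, 0, 0], [0, 0, 0.04, 0, 0, 0], [0, 0, 0.04, 0, 0, 0]]])

```text
clock: 7.38
eef_pos: [514.9, 9.5, 92.1]
tool_rot: [3.141, -0.0, -0.56]
force: [-6.1, 1.6, 24.0]
width: 12.7
```

Emit:
apply_moves(series=[[[0, 0, 0, 0, 0, 0], [0, 0, 0, 0, 0, 0], [0, 0, 0, 0, 0, 0], [0, 0, 0, 0, 0, 0], [0, 0, 0, 0, 0, 0]]])

```text
clock: 8.0
eef_pos: [514.8, 9.5, 92.1]
tool_rot: [-3.142, -0.0, -0.559]
force: [-1.9, 0.8, 8.6]
width: 12.4
```

It dropped exactly 10 mm (the seated TCP height went from 102.1 to 92.1). Now I turn it forward about 80°.

Emit:
apply_moves(series=[[[0, 0, -0.01, 0, 0, 0.5], [0, 0, 0, 0, 0, 0.9], [0, 0, 0, 0, 0, 0.9], [0, 0, 0, 0, 0, 0.9], [0, 0, 0, 0, 0, 0.9]]])

```text
clock: 8.62
eef_pos: [515.8, 9.3, 92.2]
tool_rot: [-3.14, -0.001, -0.993]
force: [0.7, 1.2, 1.1]
width: 12.1
```

Emit:
apply_moves(series=[[[0, 0, 0, 0, 0, 0.9], [0, 0, 0, 0, 0, 0.9], [0, 0, 0, 0, 0, 0.9], [0, 0, 0, 0, 0, 0.9], [0, 0, 0, 0, 0, 0.9]]])

```text
clock: 9.25
eef_pos: [516.0, 8.8, 92.2]
tool_rot: [-3.139, -0.001, -1.465]
force: [0.7, -0.9, 1.8]
width: 12.3
```

Emit:
apply_moves(series=[[[0, 0, 0, 0, 0, 0.9], [0, 0, 0, 0, 0, 0.9], [0, 0, 0, 0, 0, 0.9], [0, 0, 0, 0, 0, 0.9], [0, 0, 0, 0, 0, 0.6]]])

```text
clock: 9.88
eef_pos: [515.9, 8.4, 92.2]
tool_rot: [-3.139, -0.001, -1.904]
force: [0.5, -1.9, 2.1]
width: 12.3
```

```bash
python3 bar.py w5 110 | grep -v "^[WR]"; python3 -c "
from h import *
s=ctrl.read_state();print(s['force'],s['torque'],s['qpos'][6])"
```

```text
[515.9   8.4  92.2] [-179.9   -0.  -109.1] 12.3312078008053
Y [257, 242, 131, 150, 8966] [322. 304.] [515.8   8.6  86. ]
centre px [319. 335.]
[ 0.59779236 -0.27594101  2.51914648] [-0.18445491 -0.11153329  0.04806296] -1.7645712997353842
```

View pics/w5.png

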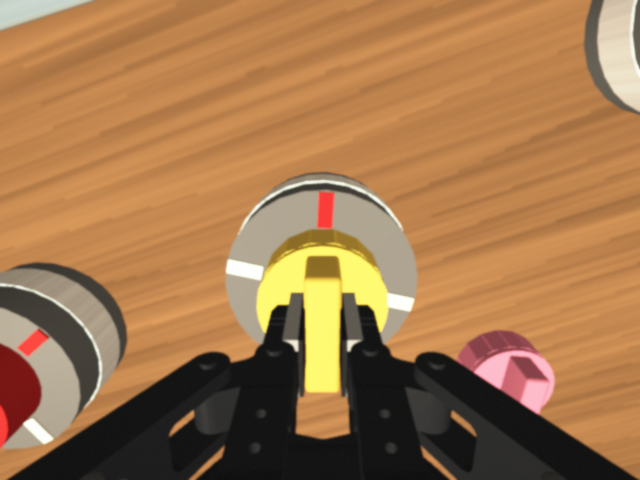

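The red mark at (326,210) is about 2 or 3° short of the bar line, and there is no stop torque yet. I'll turn gently into the stop.

Emit:
apply_moves(series=[[[0, 0, 0, 0, 0, 0.25], [0, 0, 0, 0, 0, 0.25], [0, 0, 0, 0, 0, 0.2], [0, 0, 0, 0, 0, 0.2], [0, 0, 0, 0, 0, 0]]])

```text
clock: 10.55
eef_pos: [515.6, 8.3, 92.2]
tool_rot: [-3.139, -0.001, -1.993]
force: [2.0, -5.0, 3.9]
width: 12.4
```

```bash
python3 -c "
from h import *
s=ctrl.read_state();print(np.degrees(s['tool_rot']),s['force'],s['torque'])"
```

```text
[-1.79876341e+02 -4.52017783e-02 -1.14170899e+02] [ 1.98695315 -4.96129348  3.87231501] [-1.26350799 -0.29756586  1.02708244]
```

The stop is reached: torque about z rose to 1.0 N m. Now I let go and rise.

Emit:
apply_moves(series=[[[0, 0, 0, 0, 0, 0], [0, 0, 0, 0, 0, 0], [0, 0, 0, 0, 0, 0], [0, 0, 0, 0, 0, 0], [0, 0, 0, 0, 0, 0]]], claw=1)

```text
clock: 11.18
eef_pos: [514.7, 9.5, 91.8]
tool_rot: [3.141, 0.0, -1.994]
force: [0.1, 0.2, -0.4]
width: 85.2
```

Emit:
apply_moves(series=[[[0, 0, -0.3, 0, 0, 0], [0, 0, -0.6, 0, 0, 0], [0, 0, -0.8, 0, 0, 0], [0, 0, -0.8, 0, 0, 0], [0, 0, 0, 0, 0, 0]]])

```text
clock: 11.8
eef_pos: [517.1, 9.3, 220.7]
tool_rot: [-3.135, 0.004, -1.994]
force: [0.2, -0.2, -0.3]
width: 85.5
```

```bash
python3 bar.py w6 110 | grep -v "^[W]"; python3 -c "
from h import *
a=cv2.imread('pics/w6.png');b=viewer.get_image('scene')
cv2.imwrite('pics/f.png',np.hstack([cv2.resize(a,(400,300)),cv2.resize(b,(400,300))]))
c=a[130:310,220:420];cv2.imwrite('pics/f2.png',cv2.resize(c,None,fx=3,fy=3))"
```

```text
[517.1   9.3 220.7] [-179.6    0.2 -114.3] 85.49284403788768
R [516, 47, 25, 23, 254] [528.  58.] [ 561.7 -172.7   60. ]
R [318, 160, 9, 23, 193] [322. 171.] [548.7  -4.6  60. ]
R [144, 263, 17, 16, 138] [152. 270.] [531.3 163.2  60. ]
R [69, 276, 87, 78, 4077] [110. 314.] [510.8 219.6  60. ]
Y [287, 187, 76, 82, 4453] [325. 226.] [513.7   8.8  86. ]
Y [361, 292, 39, 36, 979] [380. 310.] [430.9  -3.1  86. ]
centre px [323. 233.]
```

View pics/f2.png

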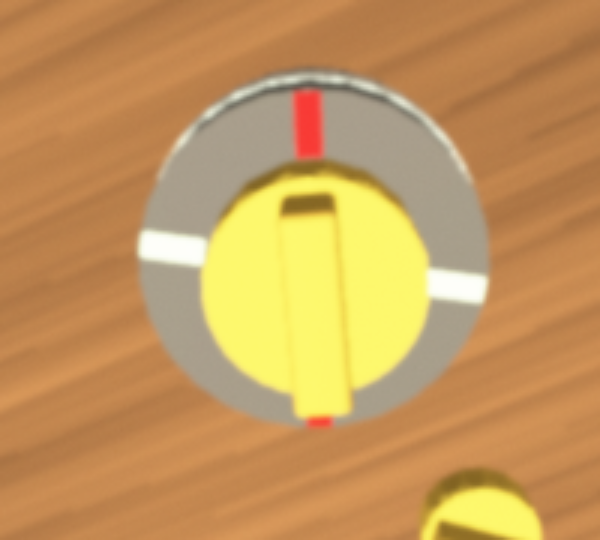

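View pics/f.png

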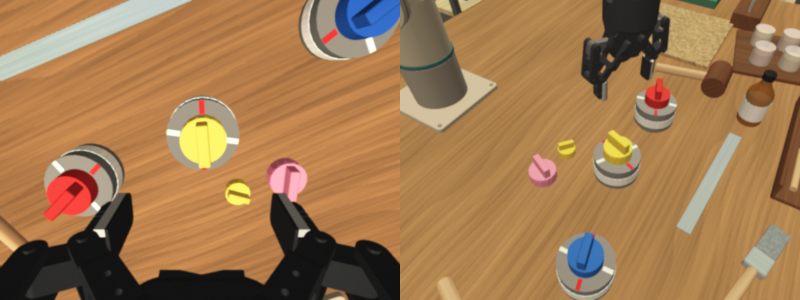

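The bar now lies along the red marks, which are at (308,125) and (319,422) in the crop. The lid sits low and the gripper is clear. The red and blue lids still line up with their own red marks.

```bash
python3 -c "
from h import *
print(ctrl.finish_job())"
```

```text
the job is handed in; nothing more can be done
None
```

The yellow lid is screwed shut on its pot, and I handed the job in at about 12 s of the 38 s allowed.

I gripped the finger bar and turned the lid about 55° backward until the bar met the white marks. I then let it down 10 mm, turned it about 80° forward to the red marks and let go.

- **Drop:** with the lid seated, the tool height went from 102.1 mm to 92.1 mm, which matches the 10 mm step.
- **Closing:** the first forward turn ended 2 or 3° short of the red marks, so I turned on gently. The torque then rose to about 1 N m at the stop. The gripper went about 2° past the mark, so the bar probably slipped a little in the grip.
- **Last picture:** the bar lies in line with the red marks, the gripper is open and well clear, and the red and blue lids look unmoved.

None of the last checks failed. The measured force stayed under 25 N in the readings I saw. The pot centre measured from the top and wrist cameras differed by about 2 mm, within the stated calibration.

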